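# Wedge the swinging tool board fast

## Task

The peg board swings on its post at every touch. Take the wooden wedge and, holding it low over the bench, tap it thin end first under the free end of the board, in line with the board, until it jams tight and stays there by itself, flat on the bench, keeping the board where it now stands. Leave the other things on the bench where they are.

Things in the scene. Friction and masses are not known exactly. Their poses are not given: they have to be found in the camera images.
- board: White peg board, silver frame; swings like a gate on its post (no spring, hardly any friction). Origin at bench level under its free end, z up; the board runs along its +x: frame x 0 to 230 mm, 20 mm thick (y), z 14 to 264, hinge axis at x 242; flat lower rail, 14 mm gap to the bench. Tools on it stick out to y +-24 mm, above z 90 only. A push along it meets the hinge; one sideways swings it.
- board_corner (a point): Middle of the board's free lower edge: the end of the lower rail farthest from the hinge, at its underside, 14 mm above the bench. Same axes as the board: +x points along the board to the hinge, the way the wedge goes in.
- wedge: Beech wedge, 100 g, on the bench left or right of the board, thin end away from the robot: 190 x 36 mm, upright sides, top sloping from 36 mm high (thick end, x -95) to 6 mm (thin end, x +95). Origin mid underside, z up. In line it meets the rail 51 mm in, 139 mm stay outside. Friction 0.5 to 0.7; a 15 to 25 N push along it, not pressing it down, makes it bite within 1 to 3 mm; it then holds.
- wedge_nose (a point): Middle of the wedge's thin end, at the underside.
- holder: Black watch-movement holder with a brass movement, 66 x 66 mm, 25 mm high, with a small screw out to one side; loose, on the other side of the board from the wedge. Origin under its centre. Not to be disturbed.
- jar: Clear glass parts jar with metal lid, 62 mm across, 68 mm high, loose. Origin under its centre. Not to be disturbed.
- tray: Blue plastic tray with watch cases, 160 x 100 x 26 mm, loose. Origin under its centre. Not to be disturbed.
- loupe: Black eye loupe, 38 mm across, 36 mm high, loose. Origin under its centre. Not to be disturbed.
- blower: Red dust blower standing upright, 54 mm across, 95 mm high, loose. Origin under its centre. Not to be disturbed.
- dome: Glass dust dome with a knob, 94 mm across, 69 mm high, loose. Origin under its centre. Not to be disturbed.
Mind the look-alikes: they are no part of the job. There is more than one size of the wedge; the job needs the largest.

How it is judged:
On the way, in this order (a step that is already met when the one before it is completed fails the run):
1. the held wedge's thin end goes in under the board's free end (more than 15 mm) (contact force between the fingers and wedge above 1 N and x of wedge_nose in the frame of board_corner above 0.015 m and y of wedge_nose in the frame of board_corner between -0.03 and 0.03 m and height (world z) of wedge_nose below 0.014 m), for 0.05 s.
2. the wedge bites between bench and board (more than 4 N) (x of wedge_nose in the frame of board_corner above 0.035 m and contact force between wedge and board above 4 N), for 0.1 s.
At the end, for the whole second after the job is handed in: Wedge flat on the bench, released, at rest, thin end first 35 mm or more under the board's free end, within 30 mm of its middle plane and 0.3 rad of its line, jammed with over 4 N between wedge and board; board still, its free corner within 25 mm of its start (all of step 2 and y of wedge_nose in the frame of board_corner between -0.03 and 0.03 m and angle between the x axis of wedge and the x axis of board, either way round below 0.3 rad and angle between wedge's own z axis and vertical below 0.1 rad and distance of board_corner from where it was at the start of the episode below 0.025 m and linear speed of each of wedge, board below 0.01 m/s); the robot touches nothing.
It fails at once if a bystander is shifted by more than 25 mm (distance of any of holder, jar, tray, loupe, blower, dome from where it was at the start of the episode above 0.025 m).
It also fails if it takes over 61 s, if anything falls off the work surface, if the arm or the gripper's body presses on something with over 40 N, if the wrist force passes 120 N, or if a joint passes its speed limit or range.

## Robot

A 6-joint arm with a two-finger parallel gripper is mounted at the origin on the work surface. World frame = base frame: x ahead of the robot, y to its left, z up, the work surface at z = 0. Lengths are in m, angles in rad, forces in N, time in s.
With the tool pointing down it reaches from about 0.4 to 0.825 m from the base axis. Payload 7 kg.
Tool frame: the origin (TCP) lies on the centre line of the jaws, within the pads' length; the fingertips stand 17 mm ahead of it and the grasp point (between the pads) lies 2 mm behind it; z points along the fingers, y is the direction in which the jaws open and shut (so a half turn about z gives the same grasp; the last joint's range is limited). The gripper opens to 88 mm and grips with 3 to 60 N. Pads are 19 mm wide; open, the fingers measure 130 mm over their backs; the gripper's body (78 mm by 193 mm) begins 47 mm behind the grasp point.
Start: joints at [-0.933, 0.359, 0.012, 0, -1.224, -0.288], TCP at [0.231, -0.634, 0.244] pointing down, gripper open.
Joint ranges: [-3.07, 3.07], [-1.43, 2.12], [-1.02, 1.25], [-3.03, 1.67], [-3.05, -0], [-3.03, 3.03]. Speed limits (rad/s): [2.39, 2.39, 3.01, 3.14, 3.14, 3.14].

## Interface

Orientations are given as a unit quaternion [x, y, z, w].
In Python, from workcell import arm gives the robot as it stands. The module is installed in compiled form; this text tells all that it offers.
- The arm moves only by the tool jog_arm, never from a script. Its arguments are lists of equal length, an entry for each row: "translation": the shift along the tool's x, y, z in units of 50 mm (1.0 is 50 mm), a list of three; "rotation": the turn, a rotation vector about the tool's x, y, z in units of 5 degrees (1.0 is 5 degrees), a list of three; "claw": the opening in per cent of the stroke, from 0 (shut) to 100 (fully open). A call has exactly 10 rows; each row is the pose to reach, as a shift and turn from the pose commanded when the call began, along the tool's axes at that moment; what a row does not reach only later rows make up. A row lasts 1/10 s, in which the tool goes at most 50 mm and 8.59 degrees, less where a joint would pass 70% of its speed; a pose out of reach is approached as far as the arm can. A call with a gripper value outside its range is refused whole. The fingers move at their own pace and stop on an object; the grip force is fixed at half the most. Time passes only in rows, so rows that repeat a pose let the fingers close, or fill a call up. It gives the time, the measured TCP pose, the force and the opening at its end, in the units of the state.
- arm.state(): the state, without advancing time (a new reading comes with each control period).
- arm.capture(name): name is "scene" or "top"; returns the picture (400x640x3 uint8, red, green, blue); there is no depth.
- arm.camera_info(name): a dict with "vertical_fov" (degrees; the focal length in pixels is half the picture's height over the tangent of half this angle, whatever the lens; pixels are square), "cx", "cy" (the principal point, pixels), "pose" (4x4, takes a point from camera to world coordinates). Camera axes: x right, y up, looking along -z (the intrinsics and any distortion apply to the point x, -y, -z); pixel columns grow to the right and rows downward; lengths in m; the calibration is good to about 2 mm. A picture is of the moment at which its call begins. camera_info takes no time and is no camera call.
- arm.close_job(): hands the job in, once; it reports no verdict.
The state is a dict: "time_s": time; "joint_positions": joint angles; "qd": joint speeds; "joint_torque": joint torques, N m; "tcp_pos": TCP position; "eef_rot": TCP orientation; "wrist_force": force on the tool from outside, world axes, zero at the start; "torque": the same for the moment, N m; "grip_width": opening from 0.0 (shut) to 1.0 (fully open).
Only numpy, scipy, OpenCV 4.12 (cv2) and the standard library are available. Lean on these libraries where they do the work, as an engineer would, in place of code of your own. Each camera call takes 0.05 s, during which the arm holds its last target. There are 200 camera calls.

## Working session

There is one attempt and no reset: what is moved stays moved. The work goes in short steps, Python scripts to look and compute and a tool call to move; the robot and the scene stay as the last step left them, time stands still between calls to the robot, and variables do not carry over. Pictures are saved under pics/ and viewed, about 8 in all and at most 12, crops included, and the job is handed in when it is done.

Besides the shell and the picture viewer there is one more tool, called as name(argument=value, ...), one argument or row to a line, values as JSON. jog_arm: Moves the arm, as the interface text tells. Its arguments: {"type":"object","properties":{"translation":{"type":"array","items":{"type":"array","items":{"type":"number"}}},"rotation":{"type":"array","items":{"type":"array","items":{"type":"number"}}},"claw":{"type":"array","items":{"type":"number"}}},"required":["translation","rotation","claw"]}

```bash
mkdir -p pics; cat > h.py <<'E'
import numpy as np, cv2
from workcell import arm
def ray(n,uv):
    c=arm.camera_info(n); P=np.array(c['pose']); f=200/np.tan(np.radians(c['vertical_fov'])/2)
    d=P[:3,:3]@np.array([(uv[0]-c['cx'])/f,-(uv[1]-c['cy'])/f,-1]); return P[:3,3],d
def onz(n,uv,z=0):
    o,d=ray(n,uv); return (o+d*(z-o[2])/d[2]).round(4)
def proj(n,p):
    c=arm.camera_info(n); P=np.array(c['pose']); f=200/np.tan(np.radians(c['vertical_fov'])/2)
    q=P[:3,:3].T@(np.array(p)-P[:3,3]); return np.array([c['cx']-f*q[0]/q[2],c['cy']+f*q[1]/q[2]]).round(1)
def snap(n,f):
    im=np.array(arm.capture(n))[:,:,::-1].copy(); cv2.imwrite('pics/'+f,im); return im
E
python3 - <<'E'
from h import *
for n in('scene','top'): snap(n,n+'0.png'); print(arm.camera_info(n))
print(arm.state())
E
```

```text
{'vertical_fov': 49.92584660148213, 'cx': 315.19515439686757, 'cy': 195.20348507333188, 'pose': array([[-0.52820297, -0.53348301,  0.6606039 ,  1.31216833],
       [ 0.84907268, -0.32379001,  0.4174154 ,  0.49890113],
       [-0.00878708,  0.78138077,  0.62399269,  0.80789453],
       [ 0.        ,  0.        ,  0.        ,  1.        ]])}
{'vertical_fov': 51.032330627698684, 'cx': 328.7831524080066, 'cy': 197.10643896032522, 'pose': array([[-0.0102749 ,  0.99303908, -0.11733634,  0.36102446],
       [-0.99994573, -0.01000216,  0.00291301,  0.00405131],
       [ 0.00171911,  0.11735991,  0.99308796,  1.35738554],
       [ 0.        ,  0.        ,  0.        ,  1.        ]])}
{'time_s': 0.1, 'joint_positions': array([-9.32928794e-01,  3.59294637e-01,  1.11792540e-02, -3.11202041e-04,
       -1.22409151e+00, -2.88102530e-01]), 'qd': array([ 0.00025043, -0.00371936,  0.00291137,  0.00035044, -0.00072304,
        0.00101368]), 'joint_torque': array([-1.37610648e-03, -5.84162450e+01,  2.93753779e+01,  7.01560378e+00,
        1.02209425e-02, -5.74838327e-05]), 'tcp_pos': array([ 0.23115389, -0.63376356,  0.24274174]), 'eef_rot': array([-1.73940219e-01,  9.84755950e-01,  6.96375692e-04, -1.84091405e-04]), 'wrist_force': array([-0.74051299,  0.15069736, -0.59262054]), 'torque': array([ 0.02011817, -0.04770889, -0.00283676]), 'grip_width': 0.9989704877459471}
```

View pics/scene0.png

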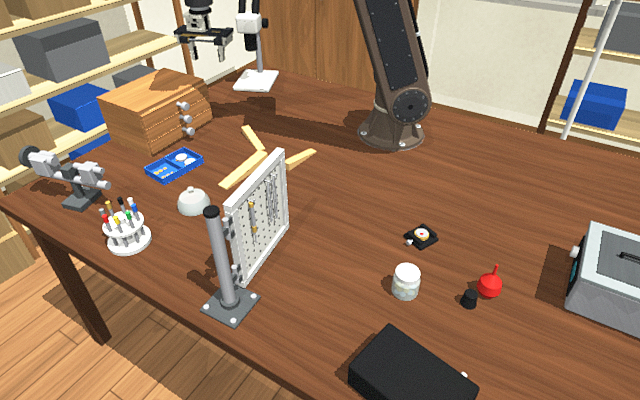

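View pics/top0.png

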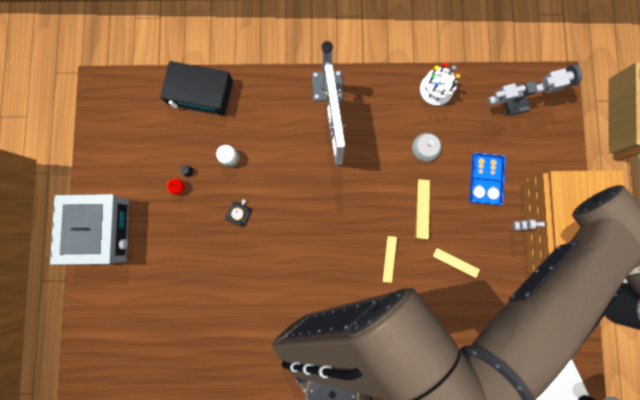

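```bash
python3 - <<'E'
from h import *
s=cv2.imread('pics/scene0.png'); t=cv2.imread('pics/top0.png')
a=cv2.resize(s[120:300,200:320],None,fx=3.3,fy=3.3,interpolation=cv2.INTER_CUBIC)
b=cv2.resize(t[40:280,300:460],None,fx=2.475,fy=2.475,interpolation=cv2.INTER_CUBIC)
cv2.imwrite('pics/c.png',np.hstack([a[:594],b[:594]]))
for n,im in(('top',t),('scene',s)):
    hsv=cv2.cvtColor(im,cv2.COLOR_BGR2HSV)
    m=cv2.inRange(hsv,(18,60,150),(32,170,255))
    for c in cv2.findContours(m,cv2.RETR_EXTERNAL,cv2.CHAIN_APPROX_NONE)[0]:
        if cv2.contourArea(c)>120:
            q=cv2.boxPoints(cv2.minAreaRect(c)); 
            print(n,cv2.contourArea(c),q.round(1).tolist(),[onz(n,p,.02)[:2].tolist() for p in q])
E
```

```text
top 465.0 [[431.3999938964844, 256.20001220703125], [436.0, 247.0], [480.3999938964844, 269.20001220703125], [475.79998779296875, 278.3999938964844]] [[0.3276, -0.3225], [0.3563, -0.3382], [0.2854, -0.4754], [0.257, -0.4594]]
top 424.5 [[381.70001220703125, 281.5], [386.5, 235.1999969482422], [396.8999938964844, 236.3000030517578], [392.20001220703125, 282.5]] [[0.2507, -0.1633], [0.3951, -0.1822], [0.3914, -0.2153], [0.247, -0.196]]
top 719.0 [[414.6000061035156, 238.60000610351562], [417.29998779296875, 178.8000030517578], [431.0, 179.39999389648438], [428.29998779296875, 239.1999969482422]] [[0.3836, -0.2713], [0.5758, -0.2865], [0.5733, -0.3307], [0.3812, -0.3148]]
top 261.5 [[635.0, 63.0], [639.0, 63.0], [639.0, 144.0], [635.0, 144.0]] [[0.9604, -1.0287], [0.9603, -1.0421], [0.6835, -1.0151], [0.6837, -1.0021]]
scene 1191.5 [[0.0, 282.0], [0.0, 211.0], [34.0, 211.0], [34.0, 282.0]] [[1.1442, -0.4917], [1.0032, -0.7549], [0.9526, -0.6717], [1.1019, -0.4226]]
scene 233.0 [[281.70001220703125, 162.1999969482422], [309.1000061035156, 142.0], [315.6000061035156, 150.8000030517578], [
[... 1239 characters left out ...]
469727, 84.5999984741211], [165.3000030517578, 9.100000381469727], [180.10000610351562, 44.099998474121094], [0.699999988079071, 119.69999694824219]] [[0.5678, -1.6814], [-0.6614, -1.8833], [-0.2388, -1.3166], [0.7087, -1.2994]]
scene 363.0 [[573.5999755859375, 48.29999923706055], [577.0999755859375, 25.700000762939453], [598.2000122070312, 29.0], [594.7999877929688, 51.599998474121094]] [[-1.2131, 0.4612], [-1.6155, 0.4314], [-1.6116, 0.539], [-1.2165, 0.5563]]
scene 1851.5 [[-8.699999809265137, 10.0], [129.39999389648438, -29.899999618530273], [138.1999969482422, 0.5], [0.10000000149011612, 40.400001525878906]] [[-0.0706, -2.8627], [-1.3469, -3.0669], [-0.7134, -2.2052], [0.2208, -2.2135]]
```

View pics/c.png

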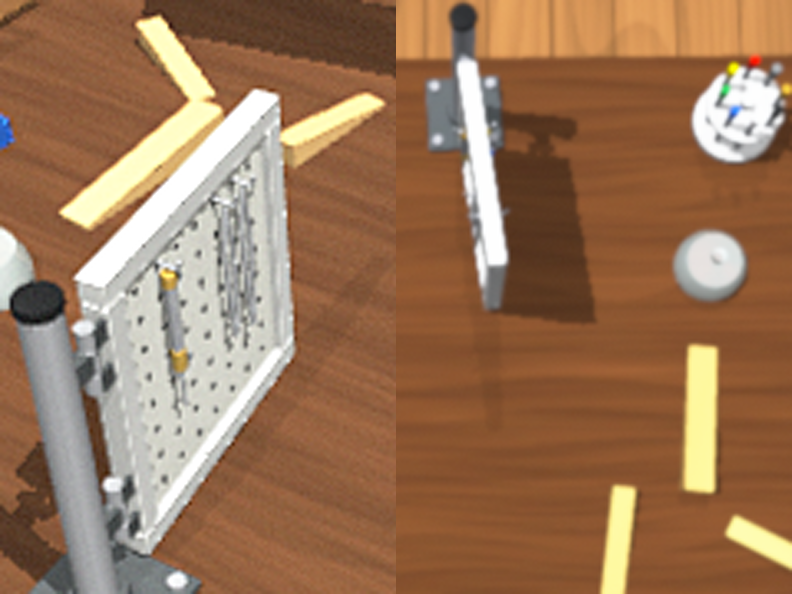

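```bash
python3 - <<'E'
from h import *
T=lambda u,v:(300+(u-396)/2.475-.3,40+v/2.475-.3)
S=lambda u,v:(200+u/3.3-.3,120+v/3.3-.3)
for p in((484,305),(502,305)):print('top z14',onz('top',T(*p),.014))
for p in((484,253),(506,250),(461,62),(477,58)):print('top z264',onz('top',T(*p),.264))
for p in((293,352),(148,553)):print('scene z14',onz('scene',S(*p),.014))
for p in((279,97),(257,90),(80,278),(105,290)):print('scene z264',onz('scene',S(*p),.264))
# wedge: scene
for p in((60,212),(86,228)): print('nose scene z6',onz('scene',S(*p),.006))
for p in((190,98),(221,108)): print('thick scene z36',onz('scene',S(*p),.036))
print('nose top z6',onz('top',(417.3,178.8),.006),onz('top',(431,179.4),.006))
print('thick top z36',onz('top',(414.6,238.6),.036),onz('top',(428.3,239.2),.036))
for p in ((423,135),):print('dome',onz('top',(427,147),.03))
print('holder',onz('top',(237.5,213.5),.025),'jar',onz('top',(227,156),.068))
E
```

```text
top z14 [ 0.6317 -0.0221  0.014 ]
top z14 [ 0.6315 -0.0458  0.014 ]
top z264 [ 0.6384 -0.018   0.264 ]
top z264 [ 0.6414 -0.0417  0.264 ]
top z264 [0.854  0.0048 0.264 ]
top z264 [ 0.8585 -0.0129  0.264 ]
scene z14 [ 0.6246 -0.0225  0.014 ]
scene z14 [0.8505 0.0089 0.014 ]
scene z264 [ 0.6268 -0.0186  0.264 ]
scene z264 [ 0.6274 -0.0375  0.264 ]
scene z264 [ 0.8539 -0.0051  0.264 ]
scene z264 [0.8547 0.0152 0.264 ]
nose scene z6 [ 0.5724 -0.3253  0.006 ]
nose scene z6 [ 0.5784 -0.2879  0.006 ]
thick scene z36 [ 0.3875 -0.3115  0.036 ]
thick scene z36 [ 0.3862 -0.2735  0.036 ]
nose top z6 [ 0.578  -0.2896  0.006 ] [ 0.5756 -0.3343  0.006 ]
thick top z36 [ 0.3832 -0.2679  0.036 ] [ 0.3809 -0.3109  0.036 ]
dome [ 0.678  -0.3194  0.03  ]
holder [0.4688 0.2915 0.025 ] jar [0.6463 0.3179 0.068 ]
```

```bash
cat >> h.py <<'E'
from scipy.spatial.transform import Rotation as R
def plan(p,yaw):
    """jog units to reach TCP p, tool down, tool x at heading yaw (deg, mod 180)"""
    s=arm.state(); C=R.from_quat(s['eef_rot']); x=C.as_matrix()[:,0]
    cy=np.degrees(np.arctan2(x[1],x[0])); d=(yaw-cy+90)%180-90
    a=np.radians(cy+d); ex=np.array([np.cos(a),np.sin(a),0]); ez=np.array([0,0,-1.]); 
    G=R.from_matrix(np.stack([ex,np.cross(ez,ex),ez],1))
    print('t',s['time_s'],'tcp',s['tcp_pos'].round(4),'F',s['wrist_force'].round(1),'grip',round(s['grip_width']*88,1),'yaw',round(cy,1))
    print(' trans',(C.inv().apply(np.array(p)-s['tcp_pos'])/.05).round(3),'rot',(np.degrees((C.inv()*G).as_rotvec())/5).round(3))
E
python3 -c "
from h import *
plan([.440,-.2965,.10],-5.1)"
```

```text
t 0.1 tcp [ 0.2312 -0.6338  0.2427] F [-0.7  0.2 -0.6] grip 87.9 yaw -160.0
 trans [-6.235  4.902  2.861] rot [ 1.600e-02 -5.000e-03  5.027e+00]
```

jog_arm(
  translation=[
    [-0.6, 0.5, 0.25],
    [-1.3, 1.0, 0.6],
    [-2.0, 1.5, 0.9],
    [-2.7, 2.1, 1.2],
    [-3.4, 2.7, 1.5],
    [-4.1, 3.2, 1.9],
    [-4.8, 3.8, 2.2],
    [-5.5, 4.3, 2.5],
    [-6.0, 4.7, 2.8],
    [-6.235, 4.9, 2.86],
  ],
  rotation=[
    [0, 0, 0.5],
    [0, 0, 1],
    [0, 0, 1.5],
    [0, 0, 2],
    [0, 0, 2.5],
    [0, 0, 3],
    [0, 0, 3.5],
    [0, 0, 4],
    [0, 0, 4.5],
    [0, 0, 5.03],
  ],
  claw=[100, 100, 100, 100, 100, 100, 100, 100, 100, 100],
)

```text
time_s: 1.1
tcp_pos: [0.4404, -0.2946, 0.0988]
eef_rot: [0.045, 0.999, 0.0, -0.001]
wrist_force: [-0.5, 1.0, 0.3]
grip_width: 1.001
```

```bash
python3 - <<'E'
from h import *
plan([.440,-.2965,.022],-5.1)
s=snap('scene','s1.png'); t=snap('top','t1.png')
b=cv2.resize(s[60:240,180:340],None,fx=3.3,fy=3.3,interpolation=cv2.INTER_CUBIC)
cv2.imwrite('pics/c1.png',b)
E
```

```text
t 1.1 tcp [ 0.4404 -0.2946  0.0988] F [-0.5  1.   0.3] grip 88.1 yaw 174.9
 trans [-0.    -0.041  1.536] rot [ 0.01  -0.03  -0.001]
```

View pics/c1.png

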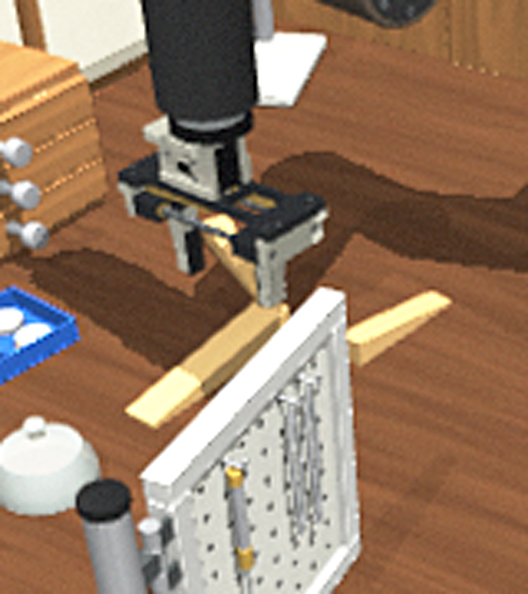

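The gripper straddles the large wedge (about (185,410) to (285,310) in the crop) and the jaws are across it. I'll descend and close.

jog_arm(
  translation=[
    [0, 0, 0.3],
    [0, 0, 0.7],
    [0, 0, 1.1],
    [0, 0, 1.4],
    [0, -0.04, 1.53],
    [0, -0.04, 1.53],
    [0, -0.04, 1.53],
    [0, -0.04, 1.53],
    [0, -0.04, 1.53],
    [0, -0.04, 1.53],
  ],
  rotation=[
    [0, 0, 0],
    [0, 0, 0],
    [0, 0, 0],
    [0, 0, 0],
    [0, 0, 0],
    [0, 0, 0],
    [0, 0, 0],
    [0, 0, 0],
    [0, 0, 0],
    [0, 0, 0],
  ],
  claw=[100, 100, 100, 100, 100, 100, 70, 50, 0, 0],
)

```text
time_s: 2.2
tcp_pos: [0.4404, -0.2992, 0.0246]
eef_rot: [0.044, 0.999, -0.0, 0.001]
wrist_force: [-0.3, -0.1, 0.3]
grip_width: 0.699
```

jog_arm(
  translation=[
    [0, 0, 0],
    [0, 0, 0],
    [0, 0, 0],
    [0, 0, 0],
    [0, 0, -0.05],
    [0, 0, -0.2],
    [0, 0, -0.5],
    [0, 0, -0.9],
    [0, 0, -1.2],
    [0, 0, -1.2],
  ],
  rotation=[
    [0, 0, 0],
    [0, 0, 0],
    [0, 0, 0],
    [0, 0, 0],
    [0, 0, 0],
    [0, 0, 0],
    [0, 0, 0],
    [0, 0, 0],
    [0, 0, 0],
    [0, 0, 0],
  ],
  claw=[0, 0, 0, 0, 0, 0, 0, 0, 0, 0],
)

```text
time_s: 3.2
tcp_pos: [0.4414, -0.2996, 0.0865]
eef_rot: [0.044, 0.999, -0.001, 0.002]
wrist_force: [0.9, 0.1, -0.5]
grip_width: 0.409
```

```bash
python3 -c "
from h import *
plan([.456,-.054,.087],7.2)"
```

```text
t 3.2 tcp [ 0.4414 -0.2996  0.0865] F [ 0.9  0.1 -0.5] grip 36.0 yaw 174.9
 trans [ 0.145  4.919 -0.015] rot [-0.017  0.046 -2.457]
```

jog_arm(
  translation=[
    [0.0, 0.3, 0],
    [0.02, 0.8, 0],
    [0.04, 1.4, 0],
    [0.06, 2.1, 0],
    [0.08, 2.8, 0],
    [0.1, 3.5, 0],
    [0.12, 4.1, 0],
    [0.13, 4.5, 0],
    [0.14, 4.8, 0],
    [0.145, 4.92, 0],
  ],
  rotation=[
    [0, 0, -0.2],
    [0, 0, -0.5],
    [0, 0, -0.8],
    [0, 0, -1.1],
    [0, 0, -1.4],
    [0, 0, -1.7],
    [0, 0, -2.0],
    [0, 0, -2.2],
    [0, 0, -2.4],
    [0, 0, -2.46],
  ],
  claw=[0, 0, 0, 0, 0, 0, 0, 0, 0, 0],
)

```text
time_s: 4.2
tcp_pos: [0.4545, -0.0523, 0.0837]
eef_rot: [-0.064, 0.998, 0.0, -0.0]
wrist_force: [0.2, 0.1, -0.7]
grip_width: 0.409
```

```bash
python3 - <<'E'
from h import *
plan([.456,-.054,.026],7.2)
s=snap('scene','s2.png'); t=snap('top','t2.png')
a=cv2.resize(s[140:300,200:350],None,fx=3,fy=3,interpolation=cv2.INTER_CUBIC)
b=cv2.resize(t[100:220,290:390],None,fx=4,fy=4,interpolation=cv2.INTER_CUBIC)
cv2.imwrite('pics/c2.png',np.hstack([a[:480],b[:480]][:2]) if 0 else np.hstack([a,cv2.copyMakeBorder(b[:480],0,0,0,0,0)[:480]]))
E
```

```text
t 4.2 tcp [ 0.4545 -0.0523  0.0837] F [ 0.2  0.1 -0.7] grip 36.0 yaw -172.7
 trans [-0.025 -0.037  1.155] rot [ 0.001 -0.004  0.02 ]
```

View pics/c2.png

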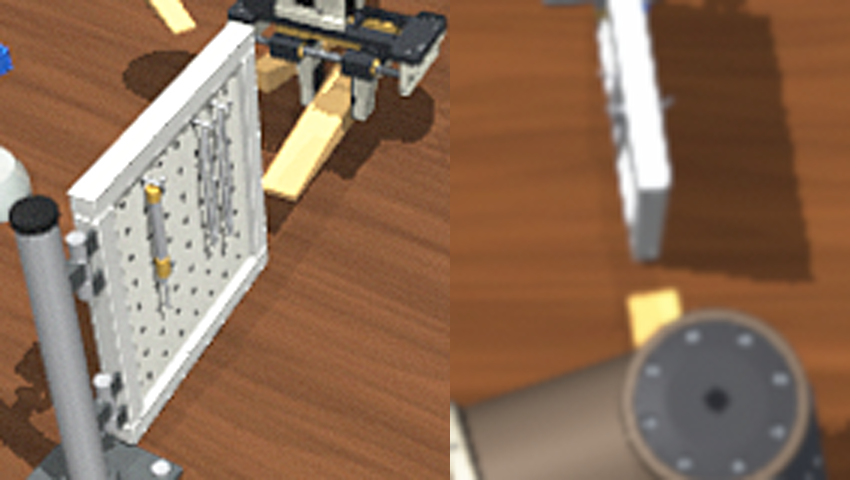

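Scene crop: the wedge nose is at about (268–297, 190) and points at the board's free edge. Top crop: nose middle is at (653,292), and the board's lower free end is at about (636–660, 258).

```bash
python3 - <<'E'
from h import *
T=lambda u,v:(290+(u-450)/4-.4,100+v/4-.4)
S=lambda u,v:(200+u/3-.35,140+v/3-.35)
for p in((628,296),(678,289)):print('nose top',onz('top',T(*p),.065))
for p in((264,190),(294,200)):print('nose scene',onz('scene',S(*p),.065))
for p in((637,258),(660,258)):print('board z14 top',onz('top',T(*p),.014))
for p in((266,264),(134,438)):print('board z14 scene',onz('scene',S(*p),.014))
s=arm.state();x=-R.from_quat(s['eef_rot']).as_matrix()[:,0]; print('nose pred',s['tcp_pos']+.134*x, x)
E
```

```text
nose top [ 0.5876 -0.0171  0.065 ]
nose top [ 0.5927 -0.0563  0.065 ]
nose scene [ 0.5932 -0.0441  0.065 ]
nose scene [ 0.5907 -0.0131  0.065 ]
board z14 top [ 0.6278 -0.0257  0.014 ]
board z14 top [ 0.6276 -0.0444  0.014 ]
board z14 scene [ 0.629 -0.02   0.014]
board z14 scene [0.847  0.0053 0.014 ]
nose pred [ 0.58747871 -0.03610717  0.08372977] [ 9.92010099e-01  1.26157675e-01 -4.52898710e-04]
```

jog_arm(
  translation=[
    [0, 0, 0.2],
    [0, 0, 0.4],
    [0, 0, 0.6],
    [0, 0, 0.8],
    [0, 0, 0.95],
    [0, 0, 1.05],
    [0, 0, 1.12],
    [0, 0, 1.17],
    [0, 0, 1.17],
    [0, 0, 1.17],
  ],
  rotation=[
    [0, 0, 0],
    [0, 0, 0],
    [0, 0, 0],
    [0, 0, 0],
    [0, 0, 0],
    [0, 0, 0],
    [0, 0, 0],
    [0, 0, 0],
    [0, 0, 0],
    [0, 0, 0],
  ],
  claw=[0, 0, 0, 0, 0, 0, 0, 0, 0, 0],
)

```text
time_s: 5.3
tcp_pos: [0.4549, -0.0534, 0.0258]
eef_rot: [-0.063, 0.998, 0.0, 0.0]
wrist_force: [0.3, 1.1, -1.6]
grip_width: 0.407
```

jog_arm(
  translation=[
    [-0.1, 0, 0],
    [-0.25, 0, 0],
    [-0.4, 0, 0],
    [-0.55, 0, 0],
    [-0.7, 0, 0],
    [-0.85, 0, 0],
    [-1.0, 0, 0],
    [-1.15, 0, 0],
    [-1.25, 0, 0],
    [-1.3, 0, 0],
  ],
  rotation=[
    [0, 0, 0],
    [0, 0, 0],
    [0, 0, 0],
    [0, 0, 0],
    [0, 0, 0],
    [0, 0, 0],
    [0, 0, 0],
    [0, 0, 0],
    [0, 0, 0],
    [0, 0, 0],
  ],
  claw=[0, 0, 0, 0, 0, 0, 0, 0, 0, 0],
)

```text
time_s: 6.3
tcp_pos: [0.5198, -0.0452, 0.0255]
eef_rot: [-0.063, 0.998, 0.0, 0.0]
wrist_force: [-0.2, -0.4, -1.3]
grip_width: 0.406
```

```bash
python3 - <<'E'
from h import *
plan([.54,-.042,.0238],7.2)
s=snap('scene','s3.png'); t=snap('top','t3.png')
a=cv2.resize(s[140:300,200:350],None,fx=3,fy=3,interpolation=cv2.INTER_CUBIC)
b=cv2.resize(t[100:220,290:390],None,fx=4,fy=4,interpolation=cv2.INTER_CUBIC)
cv2.imwrite('pics/c3.png',np.hstack([a,b]))
E
```

```text
t 6.3 tcp [ 0.5198 -0.0452  0.0255] F [-0.2 -0.4 -1.3] grip 35.7 yaw -172.8
 trans [-0.41   0.013  0.034] rot [ 0.     0.001 -0.002]
```

View pics/c3.png

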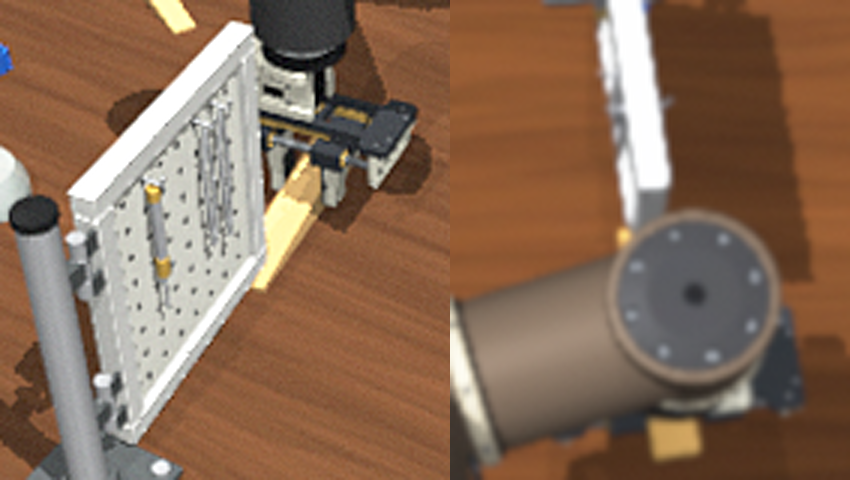

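The nose has gone under the free end, at (262,288) in the scene crop, and the board has not moved. I'll lower the last 1.5 mm and feed in.

jog_arm(
  translation=[
    [0, 0, 0.015],
    [0, 0, 0.03],
    [-0.05, 0, 0.03],
    [-0.1, 0, 0.03],
    [-0.16, 0, 0.03],
    [-0.22, 0, 0.03],
    [-0.28, 0, 0.03],
    [-0.34, 0, 0.03],
    [-0.38, 0, 0.03],
    [-0.4, 0, 0.03],
  ],
  rotation=[
    [0, 0, 0],
    [0, 0, 0],
    [0, 0, 0],
    [0, 0, 0],
    [0, 0, 0],
    [0, 0, 0],
    [0, 0, 0],
    [0, 0, 0],
    [0, 0, 0],
    [0, 0, 0],
  ],
  claw=[0, 0, 0, 0, 0, 0, 0, 0, 0, 0],
)

```text
time_s: 7.4
tcp_pos: [0.539, -0.0429, 0.0241]
eef_rot: [-0.063, 0.998, -0.0, -0.0]
wrist_force: [-4.6, -0.1, 6.9]
grip_width: 0.408
```

jog_arm(
  translation=[
    [-0.02, 0, 0],
    [-0.04, 0, 0],
    [-0.06, 0, 0],
    [-0.06, 0, 0],
    [-0.06, 0, 0],
    [-0.06, 0, 0],
    [-0.06, 0, 0],
    [-0.06, 0, 0],
    [-0.06, 0, 0],
    [-0.06, 0, 0],
  ],
  rotation=[
    [0, 0, 0],
    [0, 0, 0],
    [0, 0, 0],
    [0, 0, 0],
    [0, 0, 0],
    [0, 0, 0],
    [0, 0, 0],
    [0, 0, 0],
    [0, 0, 0],
    [0, 0, 0],
  ],
  claw=[0, 0, 0, 0, 0, 0, 0, 0, 0, 0],
)

```text
time_s: 8.4
tcp_pos: [0.5421, -0.0424, 0.0241]
eef_rot: [-0.063, 0.998, -0.0, 0.0]
wrist_force: [-1.0, -1.5, 4.3]
grip_width: 0.407
```

jog_arm(
  translation=[
    [0, 0, -0.008],
    [0, 0, -0.008],
    [-0.02, 0, -0.008],
    [-0.04, 0, -0.008],
    [-0.05, 0, -0.008],
    [-0.06, 0, -0.008],
    [-0.06, 0, -0.008],
    [-0.06, 0, -0.008],
    [-0.06, 0, -0.008],
    [-0.06, 0, -0.008],
  ],
  rotation=[
    [0, 0, 0],
    [0, 0, 0],
    [0, 0, 0],
    [0, 0, 0],
    [0, 0, 0],
    [0, 0, 0],
    [0, 0, 0],
    [0, 0, 0],
    [0, 0, 0],
    [0, 0, 0],
  ],
  claw=[0, 0, 0, 0, 0, 0, 0, 0, 0, 0],
)

```text
time_s: 9.4
tcp_pos: [0.5442, -0.0423, 0.0241]
eef_rot: [-0.063, 0.998, -0.0, -0.001]
wrist_force: [-5.0, -0.7, -0.9]
grip_width: 0.409
```

jog_arm(
  translation=[
    [-0.01, 0, 0],
    [-0.02, 0, 0],
    [-0.03, 0, 0],
    [-0.04, 0, 0],
    [-0.04, 0, 0],
    [-0.04, 0, 0],
    [-0.04, 0, 0],
    [-0.04, 0, 0],
    [-0.04, 0, 0],
    [-0.04, 0, 0],
  ],
  rotation=[
    [0, 0, 0],
    [0, 0, 0],
    [0, 0, 0],
    [0, 0, 0],
    [0, 0, 0],
    [0, 0, 0],
    [0, 0, 0],
    [0, 0, 0],
    [0, 0, 0],
    [0, 0, 0],
  ],
  claw=[0, 0, 0, 0, 0, 0, 0, 0, 0, 0],
)

```text
time_s: 10.4
tcp_pos: [0.5446, -0.0423, 0.0241]
eef_rot: [-0.062, 0.998, -0.0, -0.002]
wrist_force: [-10.5, 1.2, 5.8]
grip_width: 0.408
```

jog_arm(
  translation=[
    [-0.02, 0, 0],
    [-0.04, 0, 0],
    [-0.05, 0, 0],
    [-0.06, 0, 0],
    [-0.06, 0, 0],
    [-0.06, 0, 0],
    [-0.06, 0, 0],
    [-0.06, 0, 0],
    [-0.06, 0, 0],
    [-0.06, 0, 0],
  ],
  rotation=[
    [0, 0, 0],
    [0, 0, 0],
    [0, 0, 0],
    [0, 0, 0],
    [0, 0, 0],
    [0, 0, 0],
    [0, 0, 0],
    [0, 0, 0],
    [0, 0, 0],
    [0, 0, 0],
  ],
  claw=[0, 0, 0, 0, 0, 0, 0, 0, 0, 0],
)

```text
time_s: 11.4
tcp_pos: [0.545, -0.0424, 0.0241]
eef_rot: [-0.062, 0.998, -0.0, -0.004]
wrist_force: [-19.6, 0.3, 14.2]
grip_width: 0.408
```

jog_arm(
  translation=[
    [-0.01, 0, 0],
    [-0.02, 0, 0],
    [-0.03, 0, 0],
    [-0.04, 0, 0],
    [-0.04, 0, 0],
    [-0.04, 0, 0],
    [-0.04, 0, 0],
    [-0.04, 0, 0],
    [-0.04, 0, 0],
    [-0.04, 0, 0],
  ],
  rotation=[
    [0, 0, 0],
    [0, 0, 0],
    [0, 0, 0],
    [0, 0, 0],
    [0, 0, 0],
    [0, 0, 0],
    [0, 0, 0],
    [0, 0, 0],
    [0, 0, 0],
    [0, 0, 0],
  ],
  claw=[0, 0, 0, 0, 0, 0, 0, 0, 0, 0],
)

```text
time_s: 12.4
tcp_pos: [0.5453, -0.0425, 0.0241]
eef_rot: [-0.062, 0.998, -0.001, -0.006]
wrist_force: [-24.7, 2.2, 20.6]
grip_width: 0.409
```

jog_arm(
  translation=[
    [0, 0, -0.01],
    [0, 0, -0.02],
    [0, 0, -0.025],
    [0, 0, -0.025],
    [0, 0, -0.025],
    [0, 0, -0.025],
    [0, 0, -0.025],
    [0, 0, -0.025],
    [0, 0, -0.025],
    [0, 0, -0.025],
  ],
  rotation=[
    [0, 0, 0],
    [0, 0, 0],
    [0, 0, 0],
    [0, 0, 0],
    [0, 0, 0],
    [0, 0, 0],
    [0, 0, 0],
    [0, 0, 0],
    [0, 0, 0],
    [0, 0, 0],
  ],
  claw=[0, 0, 0, 0, 0, 0, 0, 0, 0, 0],
)

```text
time_s: 13.4
tcp_pos: [0.5455, -0.0425, 0.0241]
eef_rot: [-0.062, 0.998, -0.001, -0.006]
wrist_force: [-18.4, 0.5, 5.2]
grip_width: 0.41
```

jog_arm(
  translation=[
    [-0.01, 0, -0.008],
    [-0.02, 0, -0.012],
    [-0.03, 0, -0.016],
    [-0.04, 0, -0.02],
    [-0.05, 0, -0.02],
    [-0.05, 0, -0.02],
    [-0.05, 0, -0.02],
    [-0.05, 0, -0.02],
    [-0.05, 0, -0.02],
    [-0.05, 0, -0.02],
  ],
  rotation=[
    [0, 0, 0],
    [0, 0, 0],
    [0, 0, 0],
    [0, 0, 0],
    [0, 0, 0],
    [0, 0, 0],
    [0, 0, 0],
    [0, 0, 0],
    [0, 0, 0],
    [0, 0, 0],
  ],
  claw=[0, 0, 0, 0, 0, 0, 0, 0, 0, 0],
)

```text
time_s: 14.4
tcp_pos: [0.546, -0.0426, 0.0241]
eef_rot: [-0.062, 0.998, -0.001, -0.008]
wrist_force: [-20.6, -0.1, 2.8]
grip_width: 0.413
```

jog_arm(
  translation=[
    [-0.01, 0, -0.004],
    [-0.02, 0, -0.008],
    [-0.03, 0, -0.012],
    [-0.04, 0, -0.015],
    [-0.05, 0, -0.015],
    [-0.05, 0, -0.015],
    [-0.05, 0, -0.015],
    [-0.05, 0, -0.015],
    [-0.05, 0, -0.015],
    [-0.05, 0, -0.015],
  ],
  rotation=[
    [0, 0, 0],
    [0, 0, 0],
    [0, 0, 0],
    [0, 0, 0],
    [0, 0, 0],
    [0, 0, 0],
    [0, 0, 0],
    [0, 0, 0],
    [0, 0, 0],
    [0, 0, 0],
  ],
  claw=[0, 0, 0, 0, 0, 0, 0, 0, 0, 0],
)

```text
time_s: 15.4
tcp_pos: [0.5465, -0.0427, 0.0241]
eef_rot: [-0.061, 0.998, -0.001, -0.01]
wrist_force: [-24.6, 0.5, 1.7]
grip_width: 0.408
```

jog_arm(
  translation=[
    [0, 0, 0],
    [0, 0, 0],
    [0, 0, 0],
    [0, 0, 0],
    [0, 0, 0],
    [0, 0, 0],
    [0, 0, 0],
    [0, 0, 0],
    [0, 0, 0],
    [0, 0, 0],
  ],
  rotation=[
    [0, 0, 0],
    [0, 0, 0],
    [0, 0, 0],
    [0, 0, 0],
    [0, 0, 0],
    [0, 0, 0],
    [0, 0, 0],
    [0, 0, 0],
    [0, 0, 0],
    [0, 0, 0],
  ],
  claw=[50, 70, 80, 80, 80, 80, 80, 80, 80, 80],
)

```text
time_s: 16.4
tcp_pos: [0.5569, -0.0406, 0.0274]
eef_rot: [-0.063, 0.998, -0.0, -0.0]
wrist_force: [0.2, 0.0, 0.2]
grip_width: 0.797
```

```bash
python3 - <<'E'
from h import *
plan([.50,-.048,.15],7.2)
E
```

```text
t 16.4 tcp [ 0.5569 -0.0406  0.0274] F [0.2 0.  0.2] grip 70.1 yaw -172.8
 trans [ 1.147 -0.005 -2.451] rot [-0.    -0.    -0.002]
```

jog_arm(
  translation=[
    [0, 0, -0.2],
    [0, 0, -0.5],
    [0, 0, -0.9],
    [0.2, 0, -1.3],
    [0.5, 0, -1.7],
    [0.8, 0, -2.1],
    [1.1, 0, -2.5],
    [1.3, 0, -2.8],
    [1.4, 0, -3.0],
    [1.4, 0, -3.0],
  ],
  rotation=[
    [0, 0, 0],
    [0, 0, 0],
    [0, 0, 0],
    [0, 0, 0],
    [0, 0, 0],
    [0, 0, 0],
    [0, 0, 0],
    [0, 0, 0],
    [0, 0, 0],
    [0, 0, 0],
  ],
  claw=[80, 80, 80, 80, 80, 80, 80, 80, 80, 80],
)

```text
time_s: 17.4
tcp_pos: [0.4879, -0.0492, 0.1794]
eef_rot: [-0.063, 0.998, 0.0, 0.002]
wrist_force: [0.6, -0.4, -0.4]
grip_width: 0.799
```

```bash
python3 - <<'E'
from h import *
plan([.50,-.048,.15],7.2)
s=snap('scene','s4.png'); t=snap('top','t4.png')
a=cv2.resize(s[140:300,200:350],None,fx=3,fy=3,interpolation=cv2.INTER_CUBIC)
b=cv2.resize(t[100:220,290:390],None,fx=4,fy=4,interpolation=cv2.INTER_CUBIC)
cv2.imwrite('pics/c4.png',np.hstack([a,b]))
o=cv2.imread('pics/scene0.png'); d=cv2.absdiff(o,s).max(2)
print('board area diff px',(d[190:290,225:285]>40).sum(),'bystanders',(d[225:310,390:510]>40).sum(),(d[145:250,100:210]>40).sum())
E
```

```text
t 17.4 tcp [ 0.4879 -0.0492  0.1794] F [ 0.6 -0.4 -0.4] grip 70.3 yaw -172.8
 trans [-0.24  -0.007  0.588] rot [0.004 0.039 0.001]
board area diff px 114 bystanders 0 0
```

View pics/c4.png

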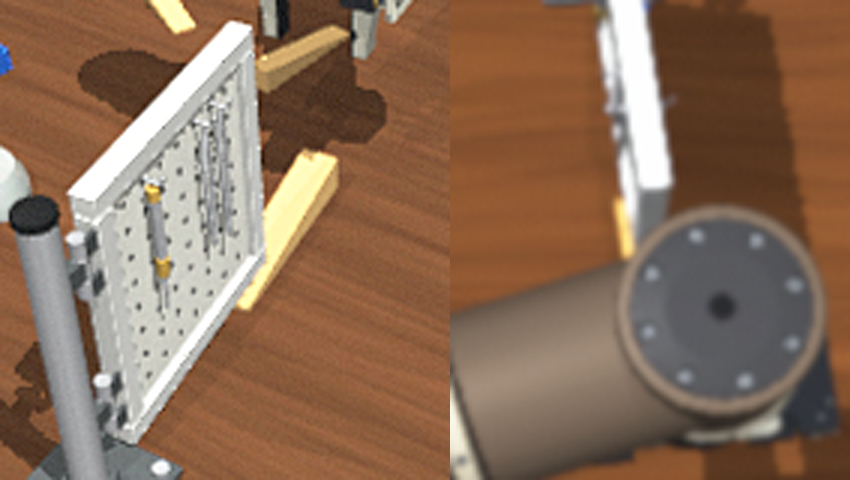

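The wedge sits flat and in line with the board. Its nose corner shows at scene crop (243,307), past the free end at (264,262), and the board looks unmoved. I'll run one depth check before handing in.

```bash
python3 - <<'E'
from h import *
S=lambda u,v:(200+u/3-.35,140+v/3-.35)
n=onz('scene',S(243,307),0.0); k=onz('scene',S(337,184),0.0); b=onz('scene',S(265,262),.014)
d=np.array([.992,.125]); print('nose side corner',n,'thick side corner',k,'board',b,'depth',(n-b)[:2]@d,'len',np.linalg.norm(n-k),'thick out',(k-b)[:2]@d)
E
```

```text
nose side corner [ 0.6734 -0.0148  0.    ] thick side corner [ 0.4851 -0.0352 -0.    ] board [ 0.6273 -0.0223  0.014 ] depth 0.04666870000000003 len 0.1894018215329515 thick out -0.1426749
```

```bash
python3 -c "
from workcell import arm
print(arm.close_job(), arm.state()['wrist_force'])"
```

```text
the job is handed in; nothing more can be done
the job is handed in; nothing more can be done
```

I gripped the largest wedge across its sides and carried it to the board's free end. I fed it in under the rail, thin end first and in line with the board. I then pushed in small steps, up to about 25 N along the wedge with almost no downward force, and it moved in about 2 mm after first contact. Then I opened the gripper, backed off and handed the job in at about 17.5 s.

**Last checks:**
- **Wedge:** it looks flat and in line. The camera puts the nose about 47 mm under the free end, with about 143 mm left outside. A jammed wedge should read 51 mm and 139 mm, so this is a few millimetres off but within the camera accuracy and over the required 35 mm. Its measured length is 189 mm, against 190 mm given.
- **Board:** the free lower corner reads within about 2 mm of its start.
- **Other things on the bench:** the jar, holder, loupe and blower area and the dome and tray area show no change in the scene picture.
- **Robot:** clear of everything, with wrist force near zero.

**Not checked:** I could not measure the jam force between wedge and board after release. I take it from the push of about 25 N and from the wedge staying in place when I let go. The hand-in gave no verdict.

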